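Carry the round cover on the lifter

TASK

The round cover plate lying in its cork cradle is still tacky with lacquer, so do not touch it with the gripper: take the lifter by its handle, slide the blade under the round cover between the cork strips and lift it off. Carry it over and set the lifter down flat on the black rubber mat, with the cover still lying flat on its blade, and let go. Leave the square plate where it lies.

Things in the scene. Friction and masses are not known exactly. Their poses are not given: they have to be found in the camera images.
- lifter_grip (a point): Sizes in mm. Lifter like a small trowel (250 g), blade down on the bench. Point: centre of its wooden handle, a level bar 86 long (x), 24 wide, 22 tall, to grasp across its width. Steel blade 200 x 46 x 3, underside 51 below the point, reaching 47 behind (-x) to 153 ahead (+x, its free end); two posts join it to the handle 30 ahead and 30 behind. Middle of the free blade: 103 ahead. z up.
- cover_center (a point): In mm: round metal disc, diameter 90, 5 thick, low hub, 120 g; point: its centre, 24.5 above the bench. Lies centred (within 4) on two cork strips of a fixed cradle, parallel to its x axis (within 2 deg): 22 tall, 64 clear between them, bare bench below. They run from 50 on the -x side (open end, facing the robot; slide in here towards +x) to a cork cross bar at 70 on the +x side.
- square_center (a point): The square plate, 84 by 84 by 5 mm, same metal, hub and holes, in an identical cork cradle beside the first; either may be left or right. Not wanted: leave it. The point is its centre, half-way through its thickness.
- mat: The black rubber mat fixed on the bench, 260 long (x), 160 wide (y), 4 thick (mm). Origin at the centre of its underside, on the bench; z up. It lies to one side of the cradles, the lifter starts on the other.
Mind the look-alikes: they are no part of the job. What is shaped like the part that bears cover_center but blue is not meant. Of the things that look like the part that bears lifter_grip, the larger one is meant.

How it is judged:
By the outcome, as a careful person would: the job done as asked, in the order asked, and still so for the second after the job is handed in, with the robot touching nothing.
It also fails if it takes over 53 s, if anything falls off the work surface, if the arm or the gripper's body presses on something with over 40 N, if the wrist force passes 120 N, or if a joint passes its speed limit or range.

ROBOT

A 6-joint arm with a two-finger parallel gripper is mounted at the origin on the work surface. World frame = base frame: x ahead of the robot, y to its left, z up, the work surface at z = 0. Lengths are in mm, angles in rad, forces in N, time in s.
With the tool pointing down it reaches from about 350 to 975 mm from the base axis. Payload 7.1 kg.
Tool frame: the origin (TCP) lies midway between the tips of the shut fingers; the grasp point (between the pads) lies 19 mm behind it (ctrl.grasp_offset is the distance from the TCP to the grasp point, in mm); z points along the fingers, y is the line along which they close (so a half turn about z gives the same grasp; the last joint's range is limited). The gripper opens to 88 mm and grips with 3 to 60 N. Pads are 20 mm wide; open, the fingers measure 115 mm over their backs; the gripper's body (75 mm by 178 mm) begins 61 mm behind the grasp point.
Start: joints at [1.226, 0.423, 1.63, -0, 1.089, -0.019], TCP at [200.01, 592.116, 222.675] pointing down, gripper open.
Joint ranges: [-3, 3], [-0.9, 2.11], [0.09, 2.58], [-1.31, 4.45], [0.11, 2.69], [-2.54, 2.54]. Speed limits (rad/s): [2.39, 2.39, 3.01, 3.14, 3.14, 3.14].

INTERFACE

Orientations are given as a rotation vector (axis times angle).
In Python, from workcell import sensors, viewer, ctrl gives the robot as it stands. The module is installed in compiled form; this text tells all that it offers.
- The arm moves only by the shell command python3 -m handwheel 'ROWS'. ROWS is JSON, a list of rows, each a list of 7 numbers: the shift along the tool's x, y, z in mm, then the turn, a rotation vector about the tool's x, y, z in rad, then the closure, from 0 (fully open) to 1 (shut). In form: [[x, y, z, rx, ry, rz, jaw], ...]. A call has 1 to 10 rows; each row shifts and turns the commanded pose from where the row before left it, along the tool's axes as they then stand; what a row does not reach is not made up. A row lasts 1/8 s, in which the tool goes at most 62.5 mm and 10.7 degrees, less where a joint would pass 70% of its speed; a pose out of reach is approached as far as the arm can. A call is refused whole if a number of a shift passes 62.5 or a number of a turn 0.188, either way. A call with a gripper value outside its range is refused whole. The fingers move at their own pace and stop on an object; the grip force is fixed at half the most. Time passes only in rows, so rows that do not move let the fingers close. It gives the time, the measured TCP pose, the force, the opening and the grip force at its end, in the units of the state.
- sensors.get_obs(): the state, without advancing time (a new reading comes with each control period).
- viewer.get_image(name): name is "side" or "top"; returns a dict with "frame" (420x560x3 uint8, blue, green, red), "fov_y" (degrees; the focal length in pixels is half the picture's height over the tangent of half this angle, whatever the lens; pixels are square), "cx", "cy" (the principal point, pixels), "R" (3x3) and "t" (3): a world point X has camera coordinates R X + t. Camera axes: x right, y down, z forward; pixel columns grow to the right and rows downward; lengths in mm; the calibration is good to about 2 mm. A picture is of the moment at which its call begins. There is no depth.
- ctrl.close_job(): hands the job in; it is judged then, once.
The state is a dict: "t": time; "qpos": joint angles; "qvel": joint speeds; "joint_torque": joint torques, N m; "ee_pos": TCP position; "orientation": TCP orientation; "ft_force": force on the tool from outside, world axes, zero at the start; "moment": the same for the moment, N m; "width": finger opening in mm; "grasp_force": force on a finger pad.
Only numpy, scipy, OpenCV 4.12 (cv2) and the standard library are available. Lean on these libraries where they do the work, as an engineer would, in place of code of your own. Each camera call takes 0.05 s, during which the arm holds its last target. There are 200 camera calls.

## Working session

There is one attempt and no reset: what is moved stays moved. The work goes in short steps, Python scripts to look and compute and a shell command to move; the robot and the scene stay as the last step left them, time stands still between calls to the robot, and variables do not carry over. Pictures are saved under pics/ and viewed, at most 13 in all, crops included, and the job is handed in when it is done.

```bash
mkdir -p pics; cat > h.py <<'E'
import numpy as np, cv2, json
from workcell import sensors, viewer, ctrl
def grab(n,f):
    d=viewer.get_image(n); cv2.imwrite(f'pics/{f}.png',d['frame']); 
    np.savez(f'pics/{f}.npz',**{k:np.array(v) for k,v in d.items()}); return d
def load(f): return dict(np.load(f'pics/{f}.npz'))
def foc(d): return d['frame'].shape[0]/2/np.tan(np.radians(float(d['fov_y'])/2))
def ray(d,u,v,z):
    f=foc(d); R=np.array(d['R']);t=np.array(d['t'])
    c=-R.T@t; r=R.T@np.array([(u-d['cx'])/f,(v-d['cy'])/f,1])
    return c+r*(z-c[2])/r[2]
def proj(d,X):
    p=np.array(d['R'])@np.array(X)+np.array(d['t']); f=foc(d); return float(d['cx']+f*p[0]/p[2]),float(d['cy']+f*p[1]/p[2])
E
python3 - <<'E'
from h import *
for n in('top','side'):
    d=grab(n,n+'0'); print(n,d['fov_y'],d['cx'],d['cy'],np.round(d['R'],3).tolist(),np.round(d['t'],0))
a=np.hstack([])if 0 else None
print(sensors.get_obs())
E
```

```text
top 50.03310931437615 281.529073494745 204.73986846830132 [[-0.005, -1.0, -0.015], [-0.996, 0.006, -0.088], [0.088, 0.015, -0.996]] [ -41.  592. 1148.]
side 42.526974711109276 286.94099098013595 197.9327053368352 [[0.774, -0.633, 0.016], [-0.316, -0.408, -0.857], [0.548, 0.658, -0.516]] [-488.  221. 1155.]
{'t': 0.1, 'qpos': array([ 1.22596633e+00,  4.23745825e-01,  1.63057537e+00, -3.55655711e-05,
        1.08859766e+00, -1.89771380e-02]), 'qvel': array([-0.00056777, -0.00101   , -0.00186796,  0.0009145 ,  0.00064102,
       -0.00219843]), 'joint_torque': array([-8.68894058e-04, -5.45610809e+01, -2.74321282e+01,  6.44587073e-02,
        1.89457677e-02, -3.44927525e-05]), 'ee_pos': array([199.88167577, 591.66794008, 222.00605249]), 'orientation': array([-5.09527381e-01, -3.09978536e+00,  2.05762753e-03]), 'ft_force': array([-0.49345405,  0.63128151, -0.4747456 ]), 'moment': array([ 0.06690193, -0.00120778,  0.02277144]), 'grasp_force': 0.0, 'width': 87.7897676799493}
```

View pics/top0.png

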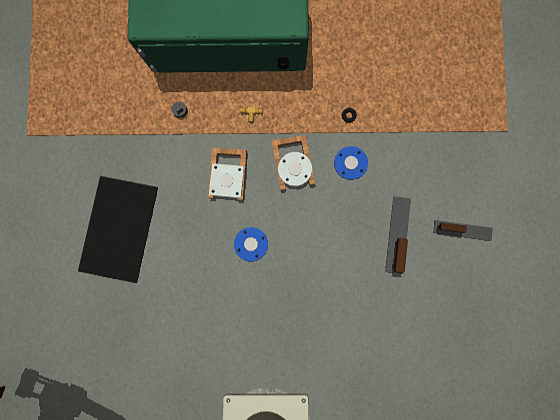

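View pics/side0.png

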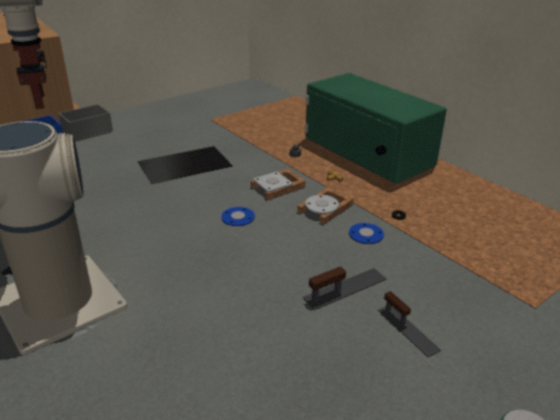

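The top view shows these candidates:
- **Lifters:** the large one has its handle at (400,255) and blade from (390,272) to (402,198). The small one is at (463,230). I want the larger.
- **Covers:** the white round disc in a cradle is at (295,169), the white square plate at (227,181), and blue discs at (351,163) and (251,244). I want the white round disc, since blue is excluded.
- **Mat:** black, at (118,229).

The next step is to measure these and confirm them in a crop.

```bash
cat > m.py <<'E'
from h import *
d=load('top0'); s=load('side0'); F=d['frame']; hsv=cv2.cvtColor(F,cv2.COLOR_BGR2HSV)
def comp(mask,x0,y0,x1,y1):
    m=np.zeros(mask.shape,np.uint8); m[y0:y1,x0:x1]=mask[y0:y1,x0:x1]*255
    c=max(cv2.findContours(m,cv2.RETR_EXTERNAL,cv2.CHAIN_APPROX_NONE)[0],key=cv2.contourArea); return c
def world(c,z): return np.array([ray(d,*p[0],z)[:2] for p in c],np.float32)
def rect(n,c,z):
    r=cv2.minAreaRect(world(c,z)); print(n,np.round(r[0],1),np.round(r[1],1),round(r[2],2), 'px',np.round(cv2.boxPoints(cv2.minAreaRect(c))).tolist())
V=hsv[...,2].astype(int);S=hsv[...,1].astype(int);H=hsv[...,0]
rect('mat',comp(V<45,70,165,170,295),4)
w=(V>140)&(S<60)
c=comp(w,270,145,320,192); e=cv2.minEnclosingCircle(world(c,27)); print('cover',e); rect('coverrect',c,27)
rect('square',comp(w,205,155,250,202),27)
br=(H<15)&(S>100)&(V<130)
rect('handle',comp(br,380,225,420,290),62)
cork=(H<20)&(S>90)&(V>70)
for n,b in(('crA',(265,137,325,195)),('crB',(203,142,252,205))):
    m=comp(cork|w,*b); rect(n,m,22)
bench=np.median(F[215:300,300:370].reshape(-1,3),0); print('bench',bench, F[215,402],F[200,402],F[260,390])
g=(np.abs(F.astype(int)-F[215,402]).max(2)<14)
rect('blade',comp(g,383,190,418,280),3)
crop=cv2.resize(F[125:295,200:500],None,fx=2.6,fy=2.6,interpolation=cv2.INTER_CUBIC)
cv2.imwrite('pics/crop0.png',crop)
E
python3 m.py
```

```text
mat [532.1 391.4] [160.4 258.9] 78.57 px [[78.0, 271.0], [99.0, 174.0], [158.0, 187.0], [136.0, 284.0]]
cover ((687.5562744140625, -78.91868591308594), 45.55671310424805)
coverrect [686.9 -79.8] [89.2 87.5] 89.62 px [[278.0, 152.0], [312.0, 152.0], [312.0, 185.0], [278.0, 185.0]]
square [658.1 101.4] [83.7 85.7] 84.5 px [[208.0, 194.0], [212.0, 162.0], [243.0, 165.0], [240.0, 198.0]]
handle [ 461.1 -339.9] [26.6 84.7] 82.34 px [[393.0, 271.0], [397.0, 237.0], [407.0, 239.0], [404.0, 273.0]]
crA [705.1 -74.4] [135.4  93.1] 10.0 px [[271.0, 140.0], [306.0, 134.0], [315.0, 184.0], [280.0, 190.0]]
crB [675.6  99.8] [ 93.1 135.9] 85.81 px [[207.0, 198.0], [211.0, 147.0], [246.0, 149.0], [242.0, 200.0]]
bench [116. 126. 124.] [82 84 83] [82 83 83] [78 80 81]
blade [ 513.8 -348.8] [ 47.  199.2] 82.36 px [[385.0, 271.0], [393.0, 196.0], [410.0, 198.0], [402.0, 273.0]]
```

View pics/crop0.png

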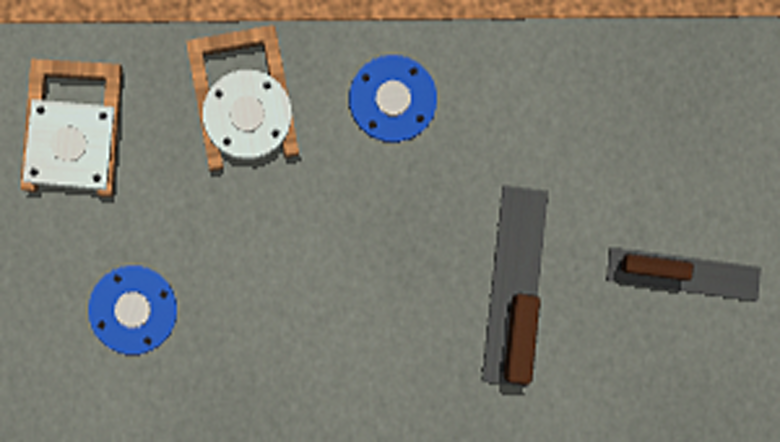

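The crop confirms the larger lifter (blade 199 x 47 mm, grip about (461,-341,51), heading -7.6°). It also confirms the white round disc in its cradle (about (687.5,-79), heading +10°). Now I move.

```bash
python3 -m handwheel '[[0,0,0,0,0,-0.097,0],[0,0,0,0,0,-0.097,0],[-38,-48,0,0,0,0,0],[-38,-48,0,0,0,0,0],[-38,-48,0,0,0,0,0],[-38,-48,0,0,0,0,0],[-38,-48,0,0,0,0,0],[-38,-48,0,0,0,0,0],[-38,-48,0,0,0,0,0],[-38,-48,0,0,0,0,0]]'
python3 -m handwheel '[[-12,-60,5,0,0,0,0],[-12,-60,5,0,0,0,0],[-12,-60,5,0,0,0,0],[-12,-60,5,0,0,0,0],[-12,-60,5,0,0,0,0],[-12,-60,5,0,0,0,0],[-12,-60,10,0,0,0,0],[-12,-60,20,0,0,0,0],[0,-26,20,0,0,0,0],[0,0,0,0,0,0,0]]'
cat > st.py <<'E'
from h import *
import sys
from scipy.spatial.transform import Rotation as Ro
def st():
    o=sensors.get_obs(); M=Ro.from_rotvec(o['orientation']).as_matrix()
    print('t',round(o['t'],2),'p',np.round(o['ee_pos'],1),'yaw',round(np.degrees(np.arctan2(M[1,0],M[0,0]))%360,2),'ztool',np.round(M[:,2],4),'w',round(o['width'],1),'F',np.round(o['ft_force'],1),'M',np.round(o['moment'],2),'gf',round(o['grasp_force'],1),'q',np.round(o['qpos'],2)); return o,M
if __name__=='__main__':
    o,M=st()
    if len(sys.argv)>3: print('delta tool',np.round(M.T@(np.array(list(map(float,sys.argv[1:4])))-o['ee_pos']),1))
E
python3 st.py 479 -343 120
```

```text
t: 1.35
ee_pos: [451.5, 169.6, 222.7]
orientation: [0.207, 3.135, 0.0]
ft_force: [0.6, 0.5, -0.0]
width: 87.8
grasp_force: 0.0
t: 2.6
ee_pos: [478.0, -341.8, 141.3]
orientation: [-0.211, -3.131, -0.003]
ft_force: [-0.1, -0.0, -0.2]
width: 87.9
grasp_force: 0.0
t 2.6 p [ 478.  -341.8  141.3] yaw 172.29 ztool [-0.0029  0.0021 -1.    ] w 87.9 F [-0.1 -0.  -0.2] M [ 0.07  0.04 -0.05] gf 0.0 q [-0.64  0.47  1.77 -0.    0.9  -2.08]
delta tool [-1.3 -1.1 21.3]
```

```bash
python3 -m handwheel '[[-1,-1,40,0,0,0,0],[0,0,40,0,0,0,0],[0,0,20,0,0,0,0],[0,0,9.5,0,0,0,0],[0,0,0,0,0,0,0.3],[0,0,0,0,0,0,0.6],[0,0,0,0,0,0,0.7],[0,0,0,0,0,0,0.85],[0,0,0,0,0,0,1],[0,0,0,0,0,0,1]]'; python3 st.py
python3 - <<'E'
from h import *
grab('top','top1');d=grab('side','side1')
cv2.imwrite('pics/s1.png',cv2.resize(d['frame'][200:380,220:480],None,fx=3,fy=3))
E
```

```text
t: 3.85
ee_pos: [480.3, -342.1, 33.8]
orientation: [0.207, 3.135, -0.0]
ft_force: [-0.4, 0.5, -0.1]
width: 31.3
grasp_force: 0.0
t 3.85 p [ 480.3 -342.1   33.8] yaw 172.45 ztool [ 1.e-04 -1.e-04 -1.e+00] w 31.3 F [-0.4  0.5 -0.1] M [0.01 0.01 0.02] gf 0.0 q [-0.64  0.64  1.8  -0.    0.7  -2.08]
```

View pics/s1.png

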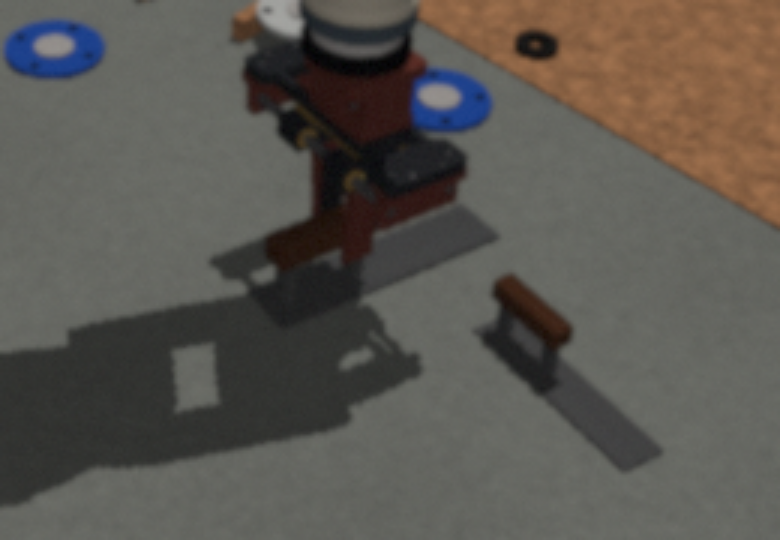

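The fingers straddle the front half of the handle, at about (335,225) in the crop, and are still closing at 31 mm. I let them finish, then lift a little.

```bash
python3 -m handwheel '[[0,0,0,0,0,0,1],[0,0,0,0,0,0,1],[0,0,0,0,0,0,1],[0,0,0,0,0,0,1]]' >/dev/null; python3 st.py; python3 -m handwheel '[[0,0,-10,0,0,0,1],[0,0,-20,0,0,0,1],[0,0,-30,0,0,0,1],[0,0,0,0,0,0,1]]'>/dev/null; python3 st.py
python3 - <<'E'
from h import *
grab('top','top2');d=grab('side','side2')
a=cv2.resize(d['frame'][180:340,260:430],None,fx=2.3,fy=2.3); b=cv2.resize(load('top2')['frame'][170:330,360:500],None,fx=2.3,fy=2.3)
cv2.imwrite('pics/s2.png',np.hstack([a,b]))
E
```

```text
t 4.45 p [ 480.4 -342.2   33.8] yaw 172.44 ztool [ 2.e-04 -2.e-04 -1.e+00] w 24.2 F [ 0.3 -1.9  0.8] M [-0.24 -0.07 -0.05] gf 30.0 q [-0.64  0.64  1.8  -0.    0.7  -2.08]
t 4.95 p [ 482.  -343.2   96.8] yaw 172.45 ztool [ 0.0045 -0.0033 -1.    ] w 23.8 F [ 0.7  0.  -3.2] M [-0.05 -0.01  0.01] gf 30.0 q [-0.64  0.54  1.79  0.    0.81 -2.08]
```

View pics/s2.png

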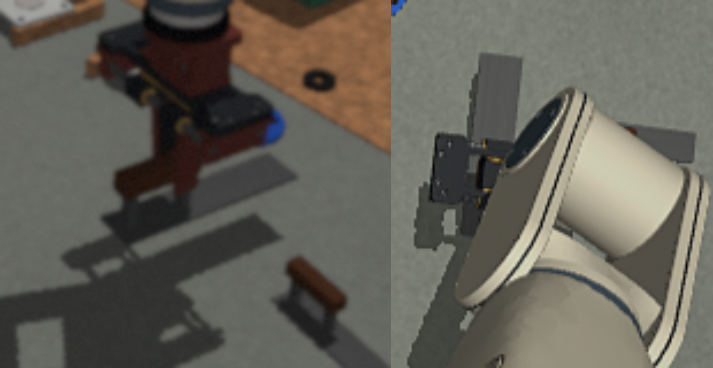

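The lifter is held and the blade looks about level. The free-end corners are near (400,193) and (417,195) in top, and (380,246.5) and (389,257.5) in side. I triangulate these to get the tip and pitch.

```bash
python3 - <<'E'
from h import *
from st import st
o,M=st()
T=grab('top','top3');S=grab('side','side3')
def P(d): 
    f=foc(d);K=np.array([[f,0,d['cx']],[0,f,d['cy']],[0,0,1.]]);return K@np.c_[d['R'],d['t']]
def corners(d,pts):
    g=cv2.GaussianBlur(cv2.cvtColor(d['frame'],cv2.COLOR_BGR2GRAY),(3,3),0)
    return cv2.cornerSubPix(g,np.array(pts,np.float32),(3,3),(-1,-1),(3,50,.01))
a=corners(T,[(400,193),(417,195)]);b=corners(S,[(379.6,246.5),(389.1,257.4)]);print(a,b)
for i in (0,1):
    X=cv2.triangulatePoints(P(T),P(S),a[i].reshape(2,1).astype(float),b[i].reshape(2,1).astype(float))[:,0];X=X[:3]/X[3]
    print(X.round(1),'tool',(M.T@(X-o['ee_pos'])).round(1), 'reproj',np.round(proj(T,X),1),np.round(proj(S,X),1))
E
```

```text
t 5.05 p [ 480.3 -342.    94.2] yaw 172.45 ztool [ 7.e-04 -5.e-04 -1.e+00] w 23.8 F [-0.4  0.  -2.7] M [ 0.06 -0.01 -0.02] gf 30.0 q [-0.64  0.54  1.79  0.    0.81 -2.08]
[[397.4922  193.37517]
 [416.05453 195.37259]] [[379.6     246.5    ]
 [388.78455 257.5303 ]]
[ 619.8 -341.2   61.3] tool [-138.1   19.2   33. ] reproj [398.9 191.7] [378.  246.8]
[ 609.7 -383.7   60.8] tool [-133.7  -24.3   33.5] reproj [415.9 195.6] [389.  257.5]
```

```bash
python3 -m handwheel '[[0,10,0,0,0,-0.0765,1],[-4,25,0,0,0,-0.0765,1],[-4,30,0,0,0,-0.0765,1],[-4,30,0,0,0,-0.0765,1],[-6,35,0,0,0,0,1],[-6,35,0,0,0,0,1],[-6,30,0,0,0,0,1],[-6,15,10,0,0,0,1],[0,5,20,0,0,0,1],[0,0,0,0,0,0,1]]' >/dev/null; python3 -m handwheel '[[0,0,0,0,0,0,1]]'>/dev/null; python3 st.py 476.8 -115.4 42.8
python3 - <<'E'
from h import *
T=grab('top','top4');S=grab('side','side4')
a=cv2.resize(T['frame'][120:280,240:380],None,fx=2.8,fy=2.8); b=cv2.resize(S['frame'][150:310,230:375],None,fx=2.8,fy=2.8)
cv2.imwrite('pics/s4.png',np.hstack([a,b])[:600,:800])
E
```

```text
t 6.53 p [ 494.4 -125.2   63.5] yaw 189.96 ztool [-4.e-04  0.e+00 -1.e+00] w 24.2 F [-0.4 -0.7 -2.5] M [ 0.01  0.05 -0.03] gf 30.0 q [-0.27  0.51  1.97 -0.    0.66 -2.02]
delta tool [15.6 12.7 20.7]
```

View pics/s4.png

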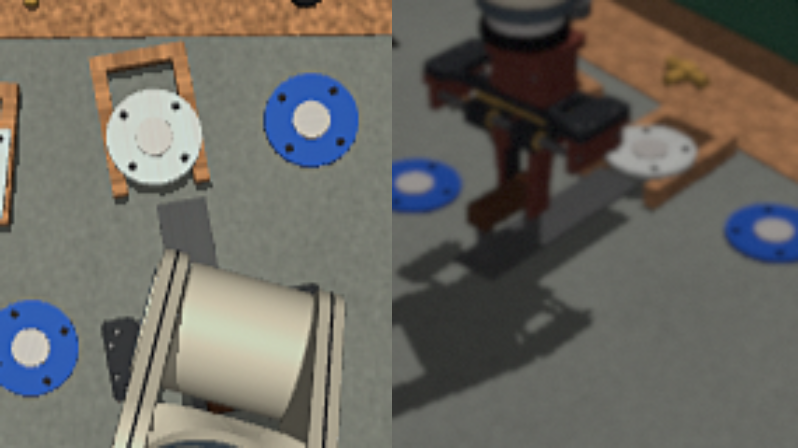

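The blade tip is just in front of the open end, but about 13 mm to the right. I shift left, lower, and check the blade edges against the strips.

```bash
python3 -m handwheel '[[0,7,0,0,0,0,1],[0,5.7,6,0,0,0,1],[0,0,10,0,0,0,1],[0,0,4.7,0,0,0,1],[0,0,0,0,0,0,1],[0,0,0,0,0,0,1]]' >/dev/null; python3 st.py
python3 - <<'E'
from h import *
T=grab('top','top5');S=grab('side','side5'); F=T['frame'].astype(int)
hsv=cv2.cvtColor(T['frame'],cv2.COLOR_BGR2HSV)
c0=np.array([688,-78.1]);th=np.radians(10);u=np.array([np.cos(th),np.sin(th)]);n=np.array([-u[1],u[0]])
def prof(s,z,ch):
    out=[]
    for l in np.arange(-60,60,1.0):
        p=c0+s*u+l*n; x,y=proj(T,[*p,z]); 
        out.append(cv2.remap(ch.astype(np.float32),np.float32([[x]]),np.float32([[y]]),cv2.INTER_LINEAR)[0,0])
    return np.array(out)
L=np.arange(-60,60,1.0)
for s in(-48,-44,50,56,62):
    p=prof(s,22,hsv[...,1]); w=p>85; e=np.flatnonzero(np.diff(w.astype(int))); print('cork',s,L[e])
for s in(-90,-85,-80,-75,-70):
    p=prof(s,11,F.mean(2)); w=p<103; e=np.flatnonzero(np.diff(w.astype(int))); print('blade',s,L[e])
a=cv2.resize(T['frame'][130:230,250:350],None,fx=4,fy=4);b=cv2.resize(S['frame'][170:270,275:375],None,fx=4,fy=4); cv2.imwrite('pics/s5.png',np.hstack([a,b]))
E
```

```text
t 7.38 p [ 492.1 -112.4   43. ] yaw 189.97 ztool [-0. -0. -1.] w 23.7 F [ 0.1  0.8 -1.4] M [ 0.06  0.06 -0.02] gf 30.0 q [-0.25  0.54  1.99 -0.    0.61 -1.99]
cork -48 [-46. -30.  32.  46.]
cork -44 [-46. -30.  32.  47.]
cork 50 [-45. -31.  33.  46.]
cork 56 [-46. -30.  32.  47.]
cork 62 [-45. -31.  32.  47.]
blade -90 [-25.  23.]
blade -85 [-24.  22.]
blade -80 [-24.  24.]
blade -75 [-24.  24.]
blade -70 [-24.  23.]
```

View pics/s5.png

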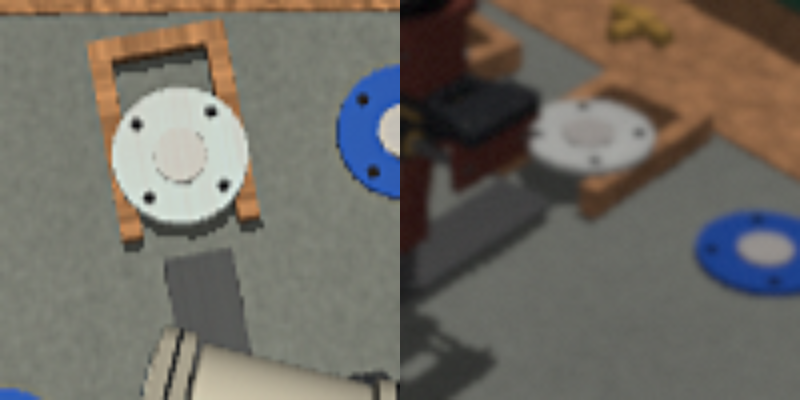

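The blade is aligned: strips at -30.5/+32, blade at -24/+23, heading correct. The blade is below the disc, so I slide in.

```bash
python3 -m handwheel '[[-8,1,0,0,0,0,1],[-14,0,0,0,0,0,1],[-16,0,0,0,0,0,1],[-16,0,0,0,0,0,1],[-16,0,0,0,0,0,1],[-16,0,0,0,0,0,1],[-14,0,0,0,0,0,1],[-9,0,0,0,0,0,1],[-5,0,0,0,0,0,1],[0,0,0,0,0,0,1]]' ; python3 -m handwheel '[[0,0,0,0,0,0,1]]' >/dev/null; python3 st.py 605.3 -92.7 42.8
python3 - <<'E'
from h import *
T=grab('top','top6');S=grab('side','side6')
a=cv2.resize(T['frame'][130:230,250:350],None,fx=4,fy=4);b=cv2.resize(S['frame'][150:250,275:375],None,fx=4,fy=4); cv2.imwrite('pics/s6.png',np.hstack([a,b]))
E
```

```text
t: 8.72
ee_pos: [604.2, -91.5, 43.0]
orientation: [0.273, -3.129, -0.0]
ft_force: [0.8, -0.5, -2.0]
width: 23.9
grasp_force: 30.0
t 8.85 p [603.6 -91.5  43. ] yaw 189.97 ztool [-7.e-04  1.e-04 -1.e+00] w 23.9 F [-0.7 -0.1 -1.8] M [-0.    0.02 -0.01] gf 30.0 q [-0.17  0.65  1.75 -0.    0.74 -1.91]
delta tool [-1.5 -1.4  0.2]
```

View pics/s6.png

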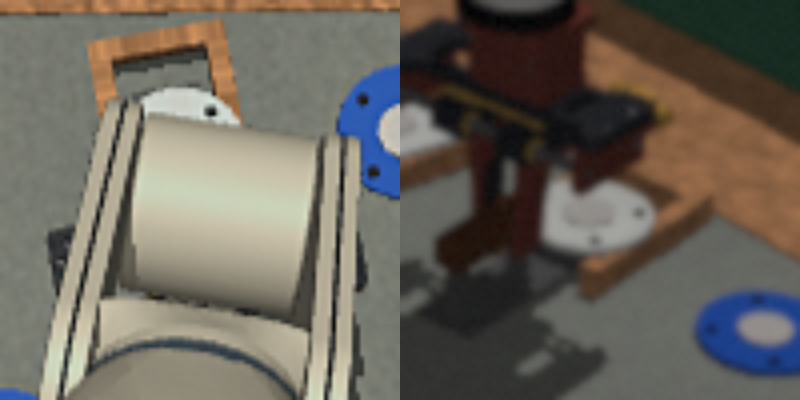

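The blade is under the disc, the cover is undisturbed and the fingers are clear of it. I lift slowly.

```bash
python3 -m handwheel '[[-1.5,0,0,0,0,0,1],[0,0,-3,0,0,0,1],[0,0,-3,0,0,0,1],[0,0,-3,0,0,0,1],[0,0,-4,0,0,0,1],[0,0,-6,0,0,0,1],[0,0,-10,0,0,0,1],[0,0,-12,0,0,0,1],[0,0,-14,0,0,0,1],[0,0,-15,0,0,0,1]]' >/dev/null; python3 -m handwheel '[[0,0,-15,0,0,0,1],[0,0,-10,0,0,0,1],[0,0,-5,0,0,0,1],[0,0,0,0,0,0,1],[0,0,0,0,0,0,1]]' >/dev/null; python3 st.py
python3 - <<'E'
from h import *
T=grab('top','top7');S=grab('side','side7')
a=cv2.resize(T['frame'][110:210,250:350],None,fx=4,fy=4);b=cv2.resize(S['frame'][110:210,275:375],None,fx=4,fy=4); cv2.imwrite('pics/s7.png',np.hstack([a,b]))
E
```

```text
t 10.82 p [605.2 -91.2 142.5] yaw 189.98 ztool [-1.e-03  2.e-04 -1.e+00] w 23.8 F [ 0.4 -0.2 -4.5] M [-0.    0.16  0.02] gf 30.0 q [-0.17  0.5   1.71 -0.    0.93 -1.91]
```

View pics/s7.png

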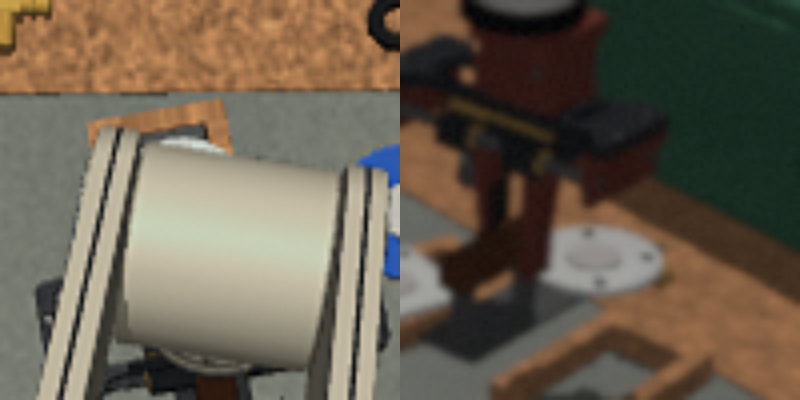

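The cover is off its cradle and lying on the blade (crop right panel at (605,260)). I carry it gently to the mat.

```bash
python3 -m handwheel '[[0,4,0,0,0,0,1],[0,9,0,0,0,0,1],[1,14,0,0,0,0,1],[1,19,0,0,0,0,1],[1,24,0,0,0,0,1],[1,27,0,0,0,0,1],[1,27,0,0,0,0,1],[1,27,0,0,0,0,1],[1,27,0,0,0,0,1],[1,27,0,0,0,0,1]]' >/dev/null; python3 -m handwheel '[[1,27,0,0,0,0,1],[1,27,0,0,0,0,1],[1,27,0,0,0,0,1],[1,27,0,0,0,0,1],[1,27,0,0,0,0,1],[1,27,0,0,0,0,1],[1,27,0,0,0,0,1],[1,27,0,0,0,0,1],[1,24,0,0,0,0,1],[1,20,0,0,0,0,1]]' >/dev/null; python3 -m handwheel '[[1,15,0,0,0,0,1],[1,11,0,0,0,0,1],[0,6,0,0,0,0,1],[0,3.6,0,0,0,0.013,1],[0,0,0,0,0,0.03,1],[0,0,0,0,0,0.045,1],[0,0,0,0,0,0.05,1],[0,0,0,0,0,0.05,1],[0,0,0,0,0,0.05,1],[0,0,0,0,0,0.05,1]]' >/dev/null;  python3 -m handwheel '[[0,0,0,0,0,0.045,1],[0,0,0,0,0,0.03,1],[0,0,0,0,0,0.01,1],[0,0,0,0,0,0,1],[0,0,0,0,0,0,1]]'; python3 st.py 498.3 398.2 37.8
python3 - <<'E'
from h import *
T=grab('top','top8');S=grab('side','side8')
a=cv2.resize(T['frame'][130:310,50:220],None,fx=2.4,fy=2.4);b=cv2.resize(S['frame'][60:240,100:270],None,fx=2.4,fy=2.4); cv2.imwrite('pics/s8.png',np.hstack([a,b])[:600,:800])
E
```

```text
t: 15.3
ee_pos: [499.2, 398.3, 143.0]
orientation: [-0.311, -3.126, 0.0]
ft_force: [0.5, 0.5, -3.3]
width: 24.0
grasp_force: 30.0
t 15.3 p [499.2 398.3 143. ] yaw 168.62 ztool [-0. -0. -1.] w 24.0 F [ 0.5  0.5 -3.3] M [ 0.04  0.13 -0.06] gf 30.0 q [ 0.65  0.54  1.65 -0.    0.95 -0.72]
delta tool [  0.8  -0.2 105.2]
```

View pics/s8.png

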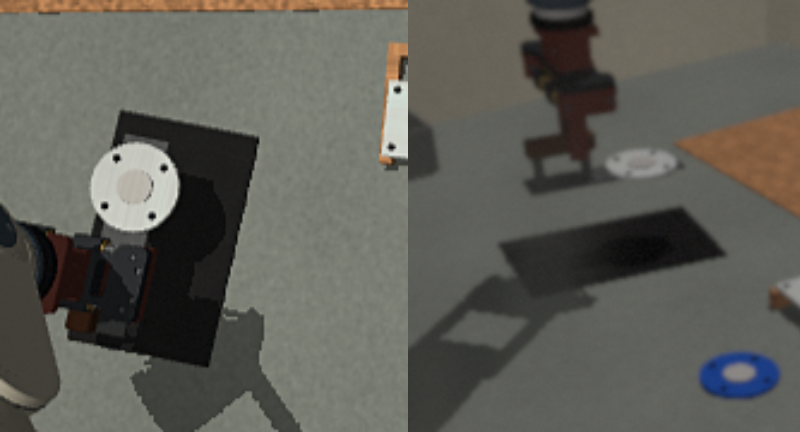

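The cover is centred on the blade over the mat (crop at (135,187)). I lower it, gently near contact.

```bash
python3 -m handwheel '[[0,0,6,0,0,0,1],[0,0,13,0,0,0,1],[0,0,18,0,0,0,1],[0,0,20,0,0,0,1],[0,0,16,0,0,0,1],[0,0,11,0,0,0,1],[0,0,7,0,0,0,1],[0,0,4,0,0,0,1],[0,0,2,0,0,0,1],[0,0,0,0,0,0,1]]' >/dev/null; python3 st.py; python3 -m handwheel '[[0,0,2,0,0,0,1],[0,0,1.5,0,0,0,1],[0,0,1,0,0,0,1],[0,0,1,0,0,0,1],[0,0,0.7,0,0,0,1],[0,0,0,0,0,0,1],[0,0,0,0,0,0,1]]' >/dev/null; python3 st.py
```

```text
t 16.65 p [499.3 398.5  46.4] yaw 168.61 ztool [ 4.e-04  3.e-04 -1.e+00] w 23.8 F [-0.9 -0.2 -4.2] M [ 0.02  0.15 -0.04] gf 30.0 q [ 0.65  0.67  1.68 -0.    0.79 -0.72]
t 17.52 p [499.2 398.3  39.9] yaw 168.61 ztool [ 0.e+00  1.e-04 -1.e+00] w 24.3 F [-1.   0.2 -3.9] M [ 0.07  0.11 -0.06] gf 30.0 q [ 0.65  0.68  1.69  0.    0.78 -0.72]
```

```bash
python3 -m handwheel '[[0,0,1,0,0,0,1],[0,0,0.7,0,0,0,1],[0,0,0,0,0,0,1],[0,0,0,0,0,0,1]]' >/dev/null; python3 st.py;  python3 -m handwheel '[[0,0,0.5,0,0,0,1],[0,0,0,0,0,0,1],[0,0,0,0,0,0,1]]' >/dev/null; python3 st.py
```

```text
t 18.02 p [499.2 398.3  38.2] yaw 168.61 ztool [ 0. -0. -1.] w 23.8 F [ 0.3 -0.1 -4.2] M [ 0.04  0.14 -0.03] gf 30.0 q [ 0.65  0.68  1.69 -0.    0.77 -0.72]
t 18.4 p [499.2 398.4  37.8] yaw 168.61 ztool [ 2.e-04  1.e-04 -1.e+00] w 23.8 F [-2.2 -1.3 -1.4] M [-0.03  0.14 -0.03] gf 30.0 q [ 0.65  0.68  1.69  0.    0.77 -0.72]
```

Contact begins at z = 37.8, as predicted. I nudge down, release and retreat straight up.

```bash
python3 -m handwheel '[[0,0,0.4,0,0,0,1],[0,0,0,0,0,0,1],[0,0,0,0,0,0,0.6],[0,0,0,0,0,0,0.3],[0,0,0,0,0,0,0.3],[0,0,0,0,0,0,0.3],[0,0,0,0,0,0,0.3],[0,0,0,0,0,0,0.3]]' >/dev/null; python3 st.py;  python3 -m handwheel '[[0,0,-5,0,0,0,0.3],[0,0,-15,0,0,0,0.3],[0,0,-30,0,0,0,0.3],[0,0,-40,0,0,0,0.3],[0,0,-40,0,0,0,0.3],[20,0,-40,0,0,0,0.3],[40,0,-10,0,0,0,0.3],[40,0,0,0,0,0,0.3],[30,0,0,0,0,0,0.3],[0,0,0,0,0,0,0.3]]' >/dev/null; python3 st.py
python3 - <<'E'
from h import *
T=grab('top','top9');S=grab('side','side9')
a=cv2.resize(T['frame'][130:310,50:260],None,fx=1.9,fy=1.9);b=cv2.resize(S['frame'][60:240,100:300],None,fx=1.9,fy=1.9); cv2.imwrite('pics/s9.png',np.hstack([a,b])[:600,:800])
E
```

```text
t 19.4 p [499.2 398.3  37.3] yaw 168.61 ztool [ 1.e-04  0.e+00 -1.e+00] w 61.4 F [ 0.   0.2 -0.2] M [0.05 0.02 0.02] gf 0.0 q [ 0.65  0.68  1.69 -0.    0.77 -0.72]
t 20.65 p [370.3 424.3 218.5] yaw 168.74 ztool [ 6.e-04  8.e-04 -1.e+00] w 61.2 F [-0.3 -0.5 -0.4] M [ 0.01 -0.02  0.  ] gf 0.0 q [ 0.83  0.34  1.77  0.    1.03 -0.54]
```

View pics/s9.png

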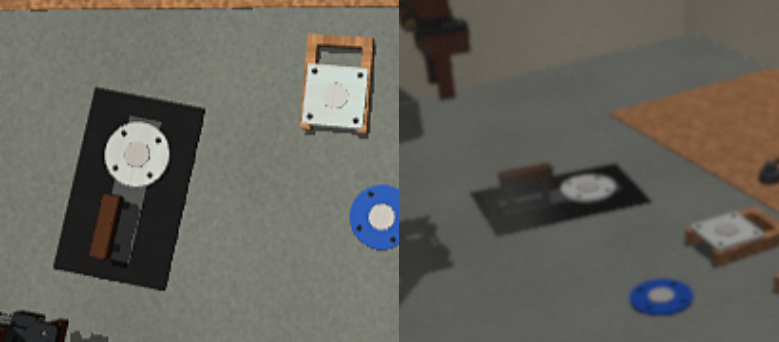

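The lifter lies flat on the mat with the cover centred on its blade (crop at (137,155)). The square plate is untouched and the robot is clear.

```bash
python3 -c "
from workcell import ctrl
print(ctrl.close_job())"
```

```text
the job is handed in; nothing more can be done
None
```

The job is handed in: the lifter lies flat on the black mat and released, with the round cover flat on its blade and the square plate untouched, after about 21 s of the 53 s allowed.

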